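# Close and lock the proofing drawer

## Task

The empty proofing box has been left with its drawer pulled out: push the drawer gently home until it clicks into its catch and stays in by itself, then turn the eight-sided lock collar on top until its curved gate has swung round in front of the drawer's pull tab and the collar stops at its locked mark. How deep the catch sits differs from box to box and cannot be seen, so feel for the click and the end stop, and do not ram or force the drawer. Leave the bowl, jar, whisk and spatula where they are.

Things in the scene. Friction and masses are not known exactly. Their poses are not given: they have to be found in the camera images.
- proofing_box: Fixed clear plastic box, 280 mm deep (x), 240 mm wide (y), 130 mm high, with a white housing over its rear 88 mm. Origin: centre of its underside; its -x side is the open front through which the drawer slides. Front edge of the top at x = -140 mm.
- tab (a point): White drawer front: a panel 220 mm wide (y), 8 mm thick (x), z = -131 to -17 mm, with a pull tab on the middle of its upper edge, 22 mm wide, 8 mm thick, z = -17 to +19 mm. Origin: middle of the tab's outer (-x) face, level with the panel's outer face, 146 mm above the counter. Axes as the box; push along +x to close. A clear bin trails behind it.
- drawer (a joint): Drawer travel in m, growing as it is pulled out; at 0 the tab's outer face is at x = -150 mm of the box. Slides with 1 to 2 N; a sprung catch hidden in the rear housing then resists with up to 15 N over 20 mm and snaps it in over the last 5 mm, to a hard stop. Seated it reads 0 to 20 mm, by how the unseen catch is set; let go before the click it springs out to 25 mm or more.
- collar_axis (a point): Point on the lock collar's upright axis, at x = -84 mm, y = 0 of the box, 30 mm above its top (160 mm above the counter): a good TCP height to grip the collar. Axes as the box. The collar is a grey octagon, 62 mm across flats, 3 to 40 mm above the box's top, round a fixed steel boss (40 mm across, 4 mm higher).
- collar (a joint): Turn of the lock collar in rad, counter-clockwise from above; unlocked at 0 to 0.3, locked at its end stop, 2.0. In the box's frame its spoke points at 0.653 rad + this value from +x; flats face 0.393 rad either side of the spoke and every 0.785 rad on. Locked, the spoke lies between two small ribs on the box's top. Turns with 0.1 N m; an unseated drawer's tab blocks the gate.
- gate (a point): Root of the collar's curved gate, at the outer end of its flat spoke, 94 mm from the axis; x points outward along the spoke. The gate is 8 mm thick, 3 to 23 mm above the box's top, and reaches 48 degrees counter-clockwise from here; the spoke's top is 8 mm above the box's top, under the fingers.
- bowl: Empty stainless mixing bowl, 170 mm across the rim, 80 mm high; origin under its centre. Leave alone.
- jar: Glass jar with a twist cap, 72 mm across, 100 mm high; origin under its centre. Leave alone.
- whisk: Beechwood dough whisk lying flat, 280 mm long along its x, wire loop (70 mm wide) at +x; origin on the counter 130 mm from the handle's end. Leave alone.
- spatula: Blue silicone spatula lying flat, 260 mm long along its x; origin on the counter near its middle. Leave alone.

How it is judged (in metres and radians):
On the way, in this order (a step that is already met when the one before it is completed fails the run):
1. the drawer has been pushed in to its catch while the collar is still unlocked (value of joint drawer below 0.0225 m and value of joint collar below 1 rad), for 0.3 s.
2. the collar has been turned to its locked mark with the drawer still in its catch (value of joint drawer below 0.0225 m and value of joint collar above 1.85 rad), for 0.2 s.
At the end, for the whole second after the job is handed in: The drawer rests seated in its catch (joint below 22.5 mm; unseated it springs out to 25 mm or more), the collar stands within 0.15 rad of its locked stop, and both are at rest (all of step 2 and velocity of joint drawer between -0.01 and 0.01 m/s and velocity of joint collar between -0.05 and 0.05 rad/s); the robot touches nothing.
It fails at once if the drawer's front is rammed or forced (more than 34 N) (contact force between any of the fingers, the arm and drawer above 34 N).
It fails at once if the steel mixing bowl is pushed more than 30 mm from its place (distance of bowl from where it was at the start of the episode above 0.03 m).
It fails at once if the glass jar is pushed more than 30 mm from its place (distance of jar from where it was at the start of the episode above 0.03 m).
It fails at once if the dough whisk is pushed more than 30 mm from its place (distance of whisk from where it was at the start of the episode above 0.03 m).
It fails at once if the spatula is pushed more than 30 mm from its place (distance of spatula from where it was at the start of the episode above 0.03 m).
It also fails if it takes over 64 s, if anything falls off the work surface, if the arm or the gripper's body presses on something with over 40 N, if the wrist force passes 120 N, or if a joint passes its speed limit or range.

## Robot

A 6-joint arm with a two-finger parallel gripper is mounted at the origin on the work surface. World frame = base frame: x ahead of the robot, y to its left, z up, the work surface at z = 0. Lengths are in mm, angles in degrees, forces in N, time in s.
With the tool pointing down it reaches from about 350 to 850 mm from the base axis. Payload 8.1 kg.
Tool frame: the origin (TCP) lies between the finger pads, 19 mm behind the fingertips; this is the grasp point; z points along the fingers, y is the line along which they close (so a half turn about z gives the same grasp; the last joint's range is limited). The gripper opens to 85 mm and grips with 20 to 120 N. Pads are 22 mm wide; open, the fingers measure 114 mm over their backs; the gripper's body (76 mm by 85 mm) begins 54 mm behind the grasp point. The pads swing forward as they close: fully open they stand 13 mm farther back than shut.
Start: joints at [70.623, 7.471, 85.268, -0, 87.261, -4.893], TCP at [150.047, 580.94, 249.992] pointing down, gripper open.
Joint ranges: [-169.43, 169.43], [-51.17, 129.36], [1.28, 143.12], [-76.62, 256.62], [0, 156.53], [-152.29, 152.29]. Speed limits (degrees/s): [136.94, 136.94, 159.86, 180, 180, 180].

## Interface

Orientations are given as [roll, pitch, yaw] about the fixed x, y, z axes, in that order (R = Rz(yaw) Ry(pitch) Rx(roll)).
In Python, from bench import sense, optics, r gives the robot as it stands.
- The arm moves only by the tool servo_tool, never from a script. Its argument "plan" is a list that holds one entry, the list of rows, each a list of 5 numbers: the shift along the world's x, y, z in m, then the turn about the world's z in degrees, then the finger opening in m, from 0 to 0.0854. A call has 1 to 10 rows; each row shifts and turns the commanded pose from where the row before left it; what a row does not reach is not made up. A row lasts 1/10 s, in which the tool goes at most 50 mm and 8.59 degrees, less where a joint would pass 70% of its speed; a pose out of reach is approached as far as the arm can. A call is refused whole if a number of a shift passes 0.05 or a number of a turn 8.59, either way. A call with a gripper value outside its range is refused whole. The fingers move at their own pace and stop on an object; "force" is the grip in N (left out, the last holds). Time passes only in rows, so rows that do not move let the fingers close. It gives the time, the measured TCP pose, the force, the opening and the grip force at its end, in the units of the state.
- sense(): the state, without advancing time (a new reading comes with each control period).
- optics.snapshot(name): name is "scene" or "top" or "wrist"; returns a dict with "frame" (400x640x3 uint8, blue, green, red), "fx", "fy", "cx", "cy" (pixels), "cam_to_world" (4x4, takes a point from camera to world coordinates). Camera axes: x right, y down, z forward; pixel columns grow to the right and rows downward; lengths in mm; the calibration is good to about 2 mm. A picture is of the moment at which its call begins. There is no depth.
- r.hand_in(): hands the job in; it is judged then, once.
The state is a dict: "time": time; "joint_pos": joint angles; "qd": joint speeds; "joint_efforts": joint torques, N m; "tool_pos": TCP position; "tcp_rot": TCP orientation; "ft_force": force on the tool from outside, world axes, zero at the start; "wrist_torque": the same for the moment, N m; "finger_gap": finger opening in mm; "grip_force": force on a finger pad.
Only numpy, scipy, OpenCV 4.12 (cv2) and the standard library are available. Lean on these libraries where they do the work, as an engineer would, in place of code of your own. Each camera call takes 0.05 s, during which the arm holds its last target. There are 200 camera calls.

## Working session

There is one attempt and no reset: what is moved stays moved. The work goes in short steps, Python scripts to look and compute and a tool call to move; the robot and the scene stay as the last step left them, time stands still between calls to the robot, and variables do not carry over. Pictures are saved under pics/ and viewed, at most 10 in all, crops included, and the job is handed in when it is done.

Besides the shell and the picture viewer there is one more tool, called by a JSON object that holds its "method" and its "body". servo_tool: Moves the arm, as the interface text tells. Its arguments: {"type":"object","properties":{"plan":{"type":"array"},"force":{"type":"number"}},"required":["plan"]}

```bash
ls; mkdir -p pics; python3 - <<'E'
from bench import sense, optics, r
import cv2,numpy as np
print(sense())
for n in("scene","top"):
    s=optics.snapshot(n); cv2.imwrite(f"pics/{n}0.png",s["frame"]); print(n,s["fx"],s["cx"],s["cy"],np.round(s["cam_to_world"],3).tolist())
E
```

```text
pics
{'time': 0.0, 'joint_pos': array([ 7.06221271e+01,  7.51653033e+00,  8.53288203e+01,  2.11728802e-04,
        8.72622571e+01, -4.89276587e+00]), 'qd': array([-0.06728156, -0.00741934, -0.01766167,  0.01446592, -0.00190356,
        0.01451865]), 'joint_efforts': array([ 7.34500336e-04, -5.69395924e+01, -5.00552237e+01, -5.13634916e-05,
        1.44062773e-02, -2.08222849e-05]), 'tool_pos': array([149.87905633, 580.44499028, 248.93397992]), 'tcp_rot': array([-1.79892802e+02, -9.38867541e-03,  1.65514874e+02]), 'ft_force': array([ 0.28039509,  0.53963899, -0.20595296]), 'wrist_torque': array([ 0.04044878,  0.01543521, -0.03855767]), 'grip_force': 0.0, 'finger_gap': 85.22395947090847}
scene 507.4074465833516 324.0077441795087 198.07532374674437 [[0.931, 0.248, -0.269, 884.705], [0.366, -0.658, 0.658, -790.339], [-0.013, -0.711, -0.703, 950.272], [0.0, 0.0, 0.0, 1.0]]
top 394.6456320062018 322.4994119243211 208.01739605724543 [[0.012, -0.987, 0.163, 395.396], [-1.0, -0.016, -0.026, 15.645], [0.028, -0.163, -0.986, 1071.817], [0.0, 0.0, 0.0, 1.0]]
```

View pics/top0.png

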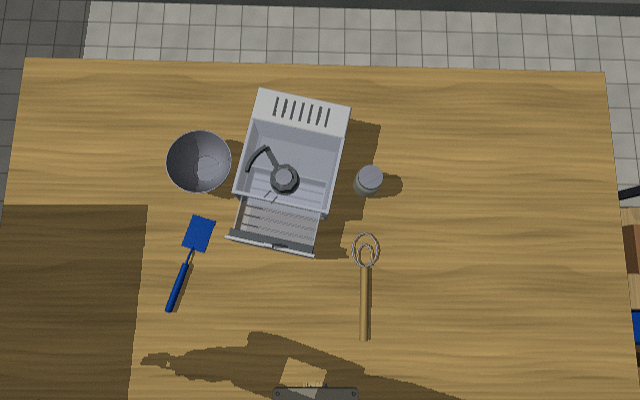

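View pics/scene0.png

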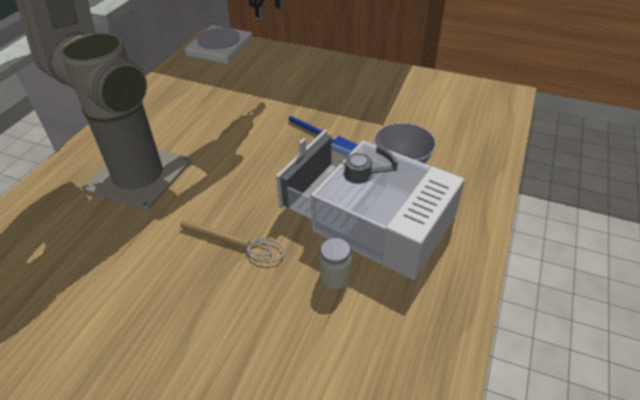

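The top view shows the box (corners about (258,87), (351,104), (327,216), (234,194)), the boss at (285,179) and the drawer front from (226,237) to (314,257). Spatula, bowl, whisk and jar stand clear. The scene view shows the tab at (302,147). I'll enlarge the box for exact pixels.

```bash
cat > h.py <<'E'
import numpy as np
def ray(s,u,v,z):
    T=np.array(s["cam_to_world"]);d=T[:3,:3]@[(u-s["cx"])/s["fx"],(v-s["cy"])/s["fy"],1]
    return T[:3,3]+d*(z-T[2,3])/d[2]
def proj(s,p):
    T=np.array(s["cam_to_world"]);c=T[:3,:3].T@(np.array(p)-T[:3,3]);return np.array([c[0]/c[2]*s["fx"]+s["cx"],c[1]/c[2]*s["fy"]+s["cy"]])
E
python3 - <<'E'
from bench import optics
import cv2
f=optics.snapshot("top")["frame"][80:270,215:375]
cv2.imwrite("pics/c1.png",cv2.resize(f[:105+85],None,fx=4,fy=4,interpolation=2)[:,:][160:760])
E
```

```text
(no output)
```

View pics/c1.png

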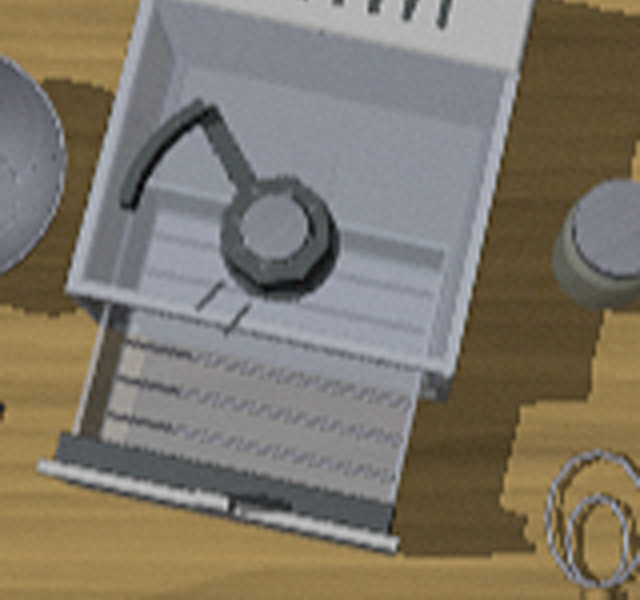

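The crop (4x) shows the boss top at (277,225), front top corners at (68,290) and (447,375), the panel's outer top edge from (40,470) to (398,548), and the gate root at (207,105).

```bash
python3 - <<'E'
from bench import optics
from h import *
s=optics.snapshot("top")
P=lambda x,y,z:ray(s,215+x/4,120+y/4,z)
boss=P(277,225,174);fl=P(68,290,130);fr=P(447,375,130);pl=P(40,470,129);pr=P(398,548,129);bl=ray(s,258,87,130);br=ray(s,351,104,130)
root=P(207,105,138);rib=P(222,307,130)
for n,a,b in(("front",fr,fl),("panel",pr,pl),("back",br,bl),("left",bl,fl),("right",br,fr)):
    d=b-a;print(n,a.round(1),b.round(1),np.linalg.norm(d),np.degrees(np.arctan2(d[1],d[0])))
print(boss,root,rib)
th=np.arctan2((fl-fr)[1],(fl-fr)[0])-np.pi/2
ths=[np.arctan2((a-b)[1],(a-b)[0]) for a,b in((bl,fl),(br,fr))]; print(np.degrees([th]+ths))
t=np.mean([th,ths[0],ths[1]])
ex=np.array([np.cos(t),np.sin(t),0]);ey=np.array([-ex[1],ex[0],0])
for n,p in(("fl",fl),("fr",fr),("pl",pl),("pr",pr),("root",root),("rib",rib),("bl",bl),("br",br)): print(n,(p-boss)@ex,(p-boss)@ey)
E
```

```text
front [537.1 -19.2 130. ] [585.5 210.7 130. ] 234.939406284011 78.11810489531294
panel [433.1   8.8 129. ] [476.4 222.1 129. ] 217.67053535509018 78.52034824580183
back [819.4 -77.9 130. ] [859.4 158.5 130. ] 239.75879842500137 80.39424967815769
left [859.4 158.5 130. ] [585.5 210.7 130. ] 278.8235485246343 169.19849918108372
right [819.4 -77.9 130. ] [537.1 -19.2 130. ] 288.29686787076264 168.24273025568783
[617.34376871  82.42914339 174.        ] [700.99791912 129.98196578 138.        ] [576.62638763 117.5287472  130.        ]
[-11.8818951  -10.80150082 -11.75726974]
fl -56.72128795891318 119.37795344763971
fr -58.368321903622416 -115.55567953041766
pl -165.9080315995788 108.86847972073681
pr -165.90586561780805 -108.80205562357683
root 72.51609883375349 63.25111231150267
rib -46.88862961529201 26.29341593477094
bl 222.0826977315063 122.68079692039086
br 229.92517562957033 -116.94970398176646
```

Yaw is about -11.5°, the collar axis is at (617, 82), the drawer is out about 100 mm and the collar sits near 0.06 rad. Next I close the fingers and move to a standoff in front of the tab.

{"method": "servo_tool", "body": {"plan": [[[0.022, -0.038, 0, 0.5, 0], [0.022, -0.038, 0, 0.5, 0], [0.022, -0.038, 0, 0.5, 0], [0.022, -0.038, 0, 0.5, 0], [0.022, -0.038, 0, 0.5, 0], [0.022, -0.038, 0, 0.5, 0], [0.022, -0.038, 0, 0, 0], [0.022, -0.038, 0, 0, 0], [0.022, -0.038, 0, 0, 0], [0.022, -0.038, 0, 0, 0]]], "force": 20}}

```text
time: 1.2
tool_pos: [370.5, 199.3, 250.1]
tcp_rot: [180.0, 0.0, 168.5]
ft_force: [0.9, 0.3, 0.3]
finger_gap: -0.0
grip_force: 0.0
```

{"method": "servo_tool", "body": {"plan": [[[0.022, -0.038, -0.02, 0, 0], [0.022, -0.038, -0.02, 0, 0], [0, 0, -0.035, 0, 0], [0, 0, -0.034, 0, 0], [0, 0, 0, 0, 0], [0, 0, 0, 0, 0], [0, 0, 0, 0, 0]]]}}

```text
time: 1.9
tool_pos: [415.2, 125.5, 143.2]
tcp_rot: [179.9, 0.2, 168.6]
ft_force: [-0.1, -0.0, 0.5]
finger_gap: -0.0
grip_force: 0.0
```

{"method": "servo_tool", "body": {"plan": [[[0.004, -0.002, 0, 0, 0], [0.004, -0.001, 0, 0, 0], [0.004, -0.001, 0, 0, 0], [0.004, -0.001, 0, 0, 0], [0.003, -0.0005, 0, 0, 0], [0.003, -0.0005, 0, 0, 0], [0.002, -0.0004, 0, 0, 0], [0.002, -0.0004, 0, 0, 0], [0.002, -0.0004, 0, 0, 0], [0.002, -0.0004, 0, 0, 0]]]}}

```text
time: 2.9
tool_pos: [444.0, 117.3, 140.9]
tcp_rot: [-180.0, -0.0, 168.5]
ft_force: [-0.8, -0.3, -0.6]
finger_gap: 0.2
grip_force: 0.0
```

{"method": "servo_tool", "body": {"plan": [[[0.002, -0.0004, 0, 0, 0], [0.002, -0.0004, 0, 0, 0], [0.002, -0.0004, 0, 0, 0], [0.002, -0.0004, 0, 0, 0], [0.002, -0.0004, 0, 0, 0], [0.002, -0.0004, 0, 0, 0]]]}}

```text
time: 3.5
tool_pos: [456.2, 114.9, 140.9]
tcp_rot: [-180.0, -0.0, 168.5]
ft_force: [-1.3, -0.1, 0.2]
finger_gap: -0.4
grip_force: 0.0
```

```bash
python3 - <<'E'
from bench import optics
import cv2
f=optics.snapshot("scene")["frame"][90:240,240:400]
cv2.imwrite("pics/c2.png",cv2.resize(f,None,fx=4,fy=4,interpolation=2))
E
```

```text
(no output)
```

View pics/c2.png

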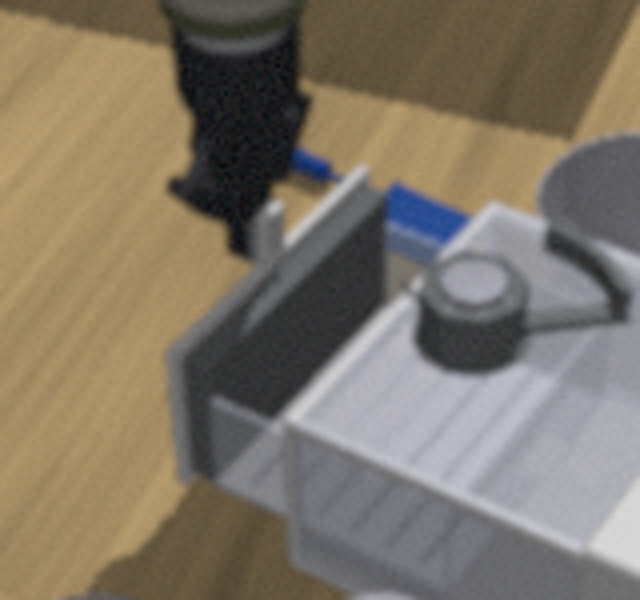

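The fingers, at crop (245,230), stand against the tab's outer face at (268,230), with contact force around 1.3 N. I keep pushing gently.

{"method": "servo_tool", "body": {"plan": [[[0.003, -0.0006, 0, 0, 0], [0.003, -0.0006, 0, 0, 0], [0.003, -0.0006, 0, 0, 0], [0.003, -0.0006, 0, 0, 0], [0.003, -0.0006, 0, 0, 0], [0.003, -0.0006, 0, 0, 0], [0.003, -0.0006, 0, 0, 0], [0.003, -0.0006, 0, 0, 0], [0.002, -0.0004, 0, 0, 0], [0.002, -0.0004, 0, 0, 0]]]}}

```text
time: 4.55
tool_pos: [484.2, 109.3, 141.0]
tcp_rot: [-180.0, -0.0, 168.5]
ft_force: [-0.7, 0.0, 0.0]
finger_gap: -0.0
grip_force: 0.0
```

{"method": "servo_tool", "body": {"plan": [[[0.002, -0.0004, 0, 0, 0], [0.002, -0.0004, 0, 0, 0], [0.002, -0.0004, 0, 0, 0]]]}}

```text
time: 4.85
tool_pos: [490.2, 108.1, 141.0]
tcp_rot: [180.0, 0.0, 168.5]
ft_force: [-1.3, -0.5, 1.0]
finger_gap: -0.3
grip_force: 0.0
```

{"method": "servo_tool", "body": {"plan": [[[0.001, -0.0002, 0, 0, 0], [0.001, -0.0002, 0, 0, 0], [0.001, -0.0002, 0, 0, 0], [0.001, -0.0002, 0, 0, 0], [0.001, -0.0002, 0, 0, 0], [0.001, -0.0002, 0, 0, 0]]]}}

```text
time: 5.45
tool_pos: [496.1, 106.9, 141.0]
tcp_rot: [-180.0, 0.0, 168.5]
ft_force: [-0.8, 0.0, -0.4]
finger_gap: 0.1
grip_force: 0.0
```

{"method": "servo_tool", "body": {"plan": [[[0.001, -0.0002, 0, 0, 0], [0.001, -0.0002, 0, 0, 0], [0.001, -0.0002, 0, 0, 0], [0.001, -0.0002, 0, 0, 0]]]}}

```text
time: 5.85
tool_pos: [500.1, 106.1, 141.0]
tcp_rot: [-180.0, -0.0, 168.5]
ft_force: [-0.6, 0.8, -0.2]
finger_gap: -0.1
grip_force: 0.0
```

{"method": "servo_tool", "body": {"plan": [[[0.001, -0.0002, 0, 0, 0], [0.001, -0.0002, 0, 0, 0], [0.001, -0.0002, 0, 0, 0], [0.001, -0.0002, 0, 0, 0]]]}}

```text
time: 6.25
tool_pos: [504.1, 105.3, 141.0]
tcp_rot: [-180.0, -0.0, 168.5]
ft_force: [-1.5, -0.4, 0.3]
finger_gap: 0.1
grip_force: 0.0
```

{"method": "servo_tool", "body": {"plan": [[[0.001, -0.0002, 0, 0, 0], [0.001, -0.0002, 0, 0, 0], [0.001, -0.0002, 0, 0, 0], [0.001, -0.0002, 0, 0, 0]]]}}

```text
time: 6.65
tool_pos: [507.5, 104.7, 140.8]
tcp_rot: [-180.0, -0.1, 168.5]
ft_force: [-6.6, 0.3, 2.4]
finger_gap: 0.2
grip_force: 0.0
```

{"method": "servo_tool", "body": {"plan": [[[0.001, -0.0002, 0, 0, 0], [0.001, -0.0002, 0, 0, 0], [0.001, -0.0002, 0, 0, 0]]]}}

```text
time: 6.95
tool_pos: [510.3, 104.1, 140.8]
tcp_rot: [-180.0, -0.1, 168.5]
ft_force: [-7.4, 1.1, 3.3]
finger_gap: -0.1
grip_force: 0.0
```

{"method": "servo_tool", "body": {"plan": [[[0.001, -0.0002, 0, 0, 0], [0.001, -0.0002, 0, 0, 0], [0.001, -0.0002, 0, 0, 0], [0.001, -0.0002, 0, 0, 0]]]}}

```text
time: 7.35
tool_pos: [514.0, 103.4, 140.6]
tcp_rot: [-180.0, -0.1, 168.5]
ft_force: [-8.3, 1.9, 2.8]
finger_gap: -0.1
grip_force: 0.0
```

{"method": "servo_tool", "body": {"plan": [[[0.001, -0.0002, 0, 0, 0], [0.001, -0.0002, 0, 0, 0], [0.001, -0.0002, 0, 0, 0], [0.001, -0.0002, 0, 0, 0]]]}}

```text
time: 7.75
tool_pos: [517.7, 102.7, 140.5]
tcp_rot: [-180.0, -0.2, 168.5]
ft_force: [-10.2, 1.6, 3.5]
finger_gap: -0.1
grip_force: 0.0
```

{"method": "servo_tool", "body": {"plan": [[[0.001, -0.0002, 0, 0, 0], [0.001, -0.0002, 0, 0, 0], [0.001, -0.0002, 0, 0, 0]]]}}

```text
time: 8.05
tool_pos: [520.5, 102.2, 140.4]
tcp_rot: [-180.0, -0.2, 168.5]
ft_force: [-10.4, 2.2, 4.5]
finger_gap: -0.1
grip_force: 0.0
```

{"method": "servo_tool", "body": {"plan": [[[0.001, -0.0002, 0, 0, 0], [0.001, -0.0002, 0, 0, 0]]]}}

```text
time: 8.25
tool_pos: [522.4, 101.8, 140.4]
tcp_rot: [-180.0, -0.2, 168.5]
ft_force: [-9.4, 1.6, 2.6]
finger_gap: -0.2
grip_force: 0.0
```

{"method": "servo_tool", "body": {"plan": [[[0.001, -0.0002, 0, 0, 0], [0.001, -0.0002, 0, 0, 0]]]}}

```text
time: 8.45
tool_pos: [526.4, 101.0, 141.0]
tcp_rot: [180.0, 0.0, 168.5]
ft_force: [-0.9, 0.2, -0.2]
finger_gap: -0.1
grip_force: 0.0
```

The force fell from 10 N to 1 N, which should be the click. I feel gently for the end stop.

{"method": "servo_tool", "body": {"plan": [[[0.001, -0.0002, 0, 0, 0], [0.001, -0.0002, 0, 0, 0]]]}}

```text
time: 8.65
tool_pos: [528.5, 100.5, 141.2]
tcp_rot: [180.0, 0.0, 168.5]
ft_force: [0.3, 1.0, -0.2]
finger_gap: 0.1
grip_force: 0.0
```

{"method": "servo_tool", "body": {"plan": [[[0.001, -0.0002, 0, 0, 0], [0, 0, 0, 0, 0]]]}}

```text
time: 8.85
tool_pos: [528.9, 100.4, 140.9]
tcp_rot: [-180.0, -0.0, 168.5]
ft_force: [-2.4, 0.4, 0.1]
finger_gap: -0.1
grip_force: 0.0
```

{"method": "servo_tool", "body": {"plan": [[[0.0005, -0.0001, 0, 0, 0], [0, 0, 0, 0, 0]]]}}

```text
time: 9.05
tool_pos: [529.0, 100.3, 140.8]
tcp_rot: [-180.0, -0.1, 168.5]
ft_force: [-4.0, 1.8, 2.1]
finger_gap: 0.2
grip_force: 0.0
```

End stop felt at x≈529, so I back off, rise, and check the drawer stays in. I also measure the collar.

{"method": "servo_tool", "body": {"plan": [[[-0.005, 0.001, 0, 0, 0], [-0.015, 0.003, 0, 0, 0], [-0.02, 0.004, 0, 0, 0], [0, 0, 0.03, 0, 0.0854], [0, 0, 0.04, 0, 0.0854], [0, 0, 0.04, 0, 0.0854], [-0.03, 0, 0.03, 0, 0.0854], [-0.04, 0, 0, 0, 0.0854], [-0.04, 0, 0, 0, 0.0854], [0, 0, 0, 0, 0.0854]]]}}

```text
time: 10.05
tool_pos: [376.5, 108.4, 281.3]
tcp_rot: [180.0, 0.1, 168.6]
ft_force: [0.7, -0.0, -0.3]
finger_gap: 85.6
grip_force: 0.0
```

```bash
python3 - <<'E'
from bench import optics
import cv2
f=optics.snapshot("top")["frame"][120:270,215:375]
cv2.imwrite("pics/c3.png",cv2.resize(f,None,fx=4,fy=4,interpolation=2))
E
```

```text
(no output)
```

View pics/c3.png

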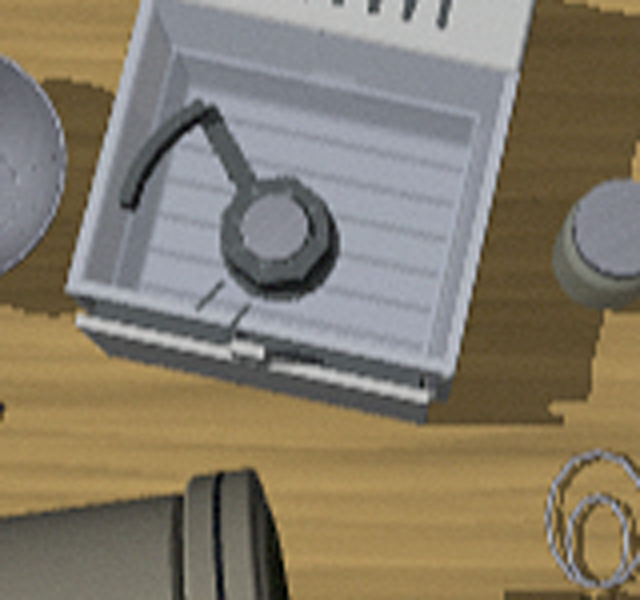

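The drawer sits flush: its panel edge now runs from (78,320) to (430,400) in the crop, right under the box front. The collar is unchanged, with its spoke at about 29.6° world. I'll grip at tool yaw 52°, with the pads on flats well clear of the spoke.

{"method": "servo_tool", "body": {"plan": [[[0.024, -0.0026, 0, -8.3, 0.0854], [0.024, -0.0026, 0, -8.3, 0.0854], [0.024, -0.0026, 0, -8.3, 0.0854], [0.024, -0.0026, 0, -8.3, 0.0854], [0.024, -0.0026, 0, -8.3, 0.0854], [0.024, -0.0026, 0, -8.3, 0.0854], [0.024, -0.0026, 0, -8.3, 0.0854], [0.024, -0.0026, 0, -8.3, 0.0854], [0.024, -0.0026, 0, -8.3, 0.0854], [0.024, -0.0026, 0, -8.3, 0.0854]]]}}

```text
time: 11.1
tool_pos: [621.5, 81.9, 280.1]
tcp_rot: [180.0, 0.0, 85.2]
ft_force: [-0.1, -0.1, 0.4]
finger_gap: 85.4
grip_force: 0.0
```

{"method": "servo_tool", "body": {"plan": [[[0, 0, -0.01, -8.3, 0.0854], [0, 0, -0.01, -8.3, 0.0854], [0, 0, -0.01, -8.3, 0.0854], [0, 0, -0.01, -8.3, 0.0854], [0, 0, 0, 0, 0.0854], [0, 0, 0, 0, 0.0854], [0, 0, 0, 0, 0.0854]]]}}

```text
time: 11.8
tool_pos: [620.2, 82.2, 241.5]
tcp_rot: [180.0, -0.0, 52.5]
ft_force: [-0.0, 0.6, 0.0]
finger_gap: 85.5
grip_force: 0.0
```

```bash
python3 - <<'E'
from bench import optics,sense
from h import *
import cv2
s=optics.snapshot("wrist");cv2.imwrite("pics/w.png",s["frame"]);st=sense()
print(st["tool_pos"],st["tcp_rot"],st["joint_pos"][5])
print(proj(s,[617.3,82.4,174]), proj(s,[701,130,138]),proj(s,[700-.0,0,130]))
E
```

```text
[620.1629873   82.23491927 241.72678712] [ 1.79942316e+02 -4.76100081e-02  5.24696380e+01] 40.39005955041173
[319.86236326 222.31027676] [371.80285491  89.42323374] [456.41008319 219.50786408]
```

View pics/w.png

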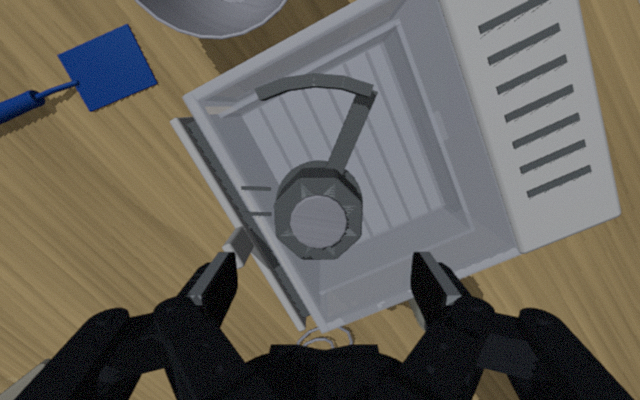

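The wrist view agrees with the calibration: boss top at (320,221) against (320,222) predicted, root at (374,92), and flats facing the fingers. I descend and grip.

{"method": "servo_tool", "body": {"plan": [[[-0.003, 0, -0.02, 0, 0.0854], [0, 0, -0.02, 0, 0.0854], [0, 0, -0.02, 0, 0.0854], [0, 0, -0.01, 0, 0.0854], [0, 0, -0.009, 0, 0.0854], [0, 0, 0, 0, 0.0854], [0, 0, 0, 0, 0.0854]]]}}

```text
time: 12.55
tool_pos: [617.0, 82.3, 162.9]
tcp_rot: [180.0, -0.0, 52.3]
ft_force: [0.1, 0.5, 0.5]
finger_gap: 85.5
grip_force: 0.0
```

{"method": "servo_tool", "body": {"plan": [[[0, 0, 0, 0, 0.05], [0, 0, 0, 0, 0.05], [0, 0, 0, 0, 0.05], [0, 0, 0, 0, 0.05], [0, 0, 0, 0, 0.05], [0, 0, 0, 0, 0.05]]], "force": 30}}

```text
time: 13.15
tool_pos: [616.2, 83.2, 163.5]
tcp_rot: [-180.0, -0.1, 52.4]
ft_force: [-7.4, 3.2, 7.8]
finger_gap: 61.6
grip_force: 34.6
```

{"method": "servo_tool", "body": {"plan": [[[-0.001, 0.001, 0, 3, 0.05], [0, 0, 0, 4, 0.05], [0, 0, 0, 4, 0.05], [0, 0, 0, 4, 0.05]]]}}

```text
time: 13.55
tool_pos: [616.3, 83.2, 163.6]
tcp_rot: [179.9, -0.0, 67.5]
ft_force: [-1.9, -0.2, 3.5]
finger_gap: 61.2
grip_force: 34.2
```

{"method": "servo_tool", "body": {"plan": [[[0, 0, 0, 4, 0.05], [0, 0, 0, 4, 0.05], [0, 0, 0, 4, 0.05], [0, 0, 0, 4, 0.05], [0, 0, 0, 4, 0.05], [0, 0, 0, 4, 0.05], [0, 0, 0, 4, 0.05]]]}}

```text
time: 14.25
tool_pos: [616.5, 83.2, 163.6]
tcp_rot: [179.8, 0.0, 95.5]
ft_force: [-0.5, 0.1, 3.4]
finger_gap: 61.6
grip_force: 34.1
```

```bash
python3 -c "
from bench import sense
s=sense();print(s['wrist_torque'],s['ft_force'],s['joint_pos'])"
```

```text
[-0.04130045 -0.00847038 -0.1148231 ] [-0.53941215  0.07733931  3.40205065] [ 2.96615558e+00  1.37695116e+01  8.73217793e+01 -7.98844233e-03
  7.87570506e+01 -2.50631853e+00]
```

{"method": "servo_tool", "body": {"plan": [[[0, 0, 0, 4, 0.05], [0, 0, 0, 4, 0.05], [0, 0, 0, 4, 0.05], [0, 0, 0, 4, 0.05], [0, 0, 0, 4, 0.05], [0, 0, 0, 4, 0.05], [0, 0, 0, 4, 0.05]]]}}

```text
time: 14.95
tool_pos: [616.8, 83.2, 163.6]
tcp_rot: [179.8, 0.1, 123.5]
ft_force: [2.7, 0.5, 1.8]
finger_gap: 60.9
grip_force: 33.9
```

{"method": "servo_tool", "body": {"plan": [[[0, 0, 0, 4, 0.05], [0, 0, 0, 4, 0.05], [0, 0, 0, 4, 0.05], [0, 0, 0, 4, 0.05], [0, 0, 0, 4, 0.05], [0, 0, 0, 4, 0.05], [0, 0, 0, 4, 0.05]]]}}

```text
time: 15.65
tool_pos: [616.9, 83.5, 163.6]
tcp_rot: [179.9, 0.2, 151.5]
ft_force: [3.4, 0.5, 1.1]
finger_gap: 61.7
grip_force: 33.8
```

{"method": "servo_tool", "body": {"plan": [[[0, 0, 0, 2, 0.05], [0, 0, 0, 2, 0.05], [0, 0, 0, 2, 0.05], [0, 0, 0, 0, 0.05]]]}}

```text
time: 16.05
tool_pos: [617.0, 83.5, 163.6]
tcp_rot: [179.9, 0.2, 157.4]
ft_force: [4.6, 2.1, 3.0]
finger_gap: 61.3
grip_force: 34.0
```

```bash
python3 -c "
from bench import sense
s=sense();print(s['wrist_torque'],s['ft_force'],s['tcp_rot'])"
```

```text
[ 0.29106562 -0.61206174  0.13615891] [4.6318072  2.11277962 3.0014347 ] [179.8889466    0.18586729 157.35741346]
```

{"method": "servo_tool", "body": {"plan": [[[0, 0, 0, 1, 0.05], [0, 0, 0, 1, 0.05], [0, 0, 0, 1, 0.05], [0, 0, 0, 1, 0.05], [0, 0, 0, 0, 0.05]]]}}

```text
time: 16.55
tool_pos: [616.9, 83.6, 163.6]
tcp_rot: [179.9, 0.2, 161.4]
ft_force: [6.1, 2.6, 4.4]
finger_gap: 61.2
grip_force: 34.3
```

```bash
python3 -c "
from bench import sense
s=sense();print(s['wrist_torque'],s['ft_force'],s['tcp_rot'])"
```

```text
[ 0.37375873 -0.76552444  0.11170087] [6.08706423 2.57125423 4.39549784] [179.90015099   0.19080398 161.35739326]
```

{"method": "servo_tool", "body": {"plan": [[[0, 0, 0, 1, 0.05], [0, 0, 0, 1, 0.05], [0, 0, 0, 0, 0.05]]]}}

```text
time: 16.85
tool_pos: [616.9, 83.6, 163.6]
tcp_rot: [179.9, 0.2, 163.3]
ft_force: [5.2, 2.9, 3.7]
finger_gap: 61.3
grip_force: 34.2
```

```bash
python3 -c "
from bench import sense
s=sense();print(s['wrist_torque'],s['ft_force'],s['tcp_rot'])"
```

```text
[ 0.54874372 -0.73924087 -1.06342542] [5.23933967 2.91045134 3.69596649] [179.88700258   0.18448043 163.27065978]
```

The torque jumped to 1.06 N m at yaw 163°, which is the end stop. Release, rise and check.

{"method": "servo_tool", "body": {"plan": [[[0, 0, 0, 0, 0.0854], [0, 0, 0, 0, 0.0854], [0, 0, 0, 0, 0.0854], [0, 0, 0, 0, 0.0854], [0, 0, 0.02, 0, 0.0854], [0, 0, 0.03, 0, 0.0854], [0, 0, 0.04, 0, 0.0854], [0, 0, 0.04, 0, 0.0854], [0, 0, 0, 0, 0.0854]]]}}

```text
time: 17.75
tool_pos: [618.2, 83.4, 299.9]
tcp_rot: [179.8, 0.6, 163.3]
ft_force: [-0.2, 0.2, -0.0]
finger_gap: 85.2
grip_force: 0.0
```

```bash
python3 - <<'E'
from bench import optics
import cv2
s=optics.snapshot("wrist");cv2.imwrite("pics/w2.png",s["frame"])
E
```

```text
(no output)
```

View pics/w2.png

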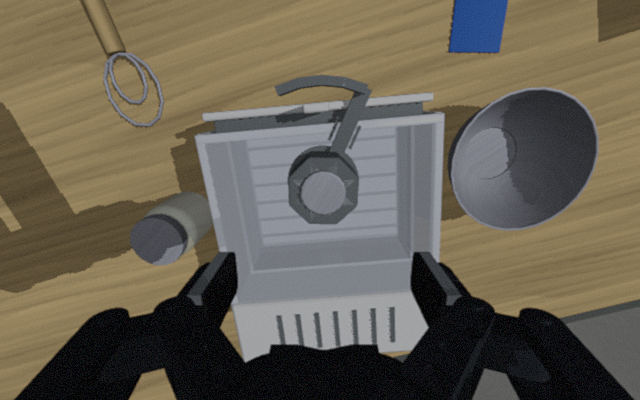

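The spoke, at (350,120), lies between the two ribs, and the gate sweeps from (368,92) to (278,90) in front of the drawer's tab. The drawer is in and nothing else has moved. Handing in.

```bash
python3 -c "
from bench import r
print(r.hand_in())"
```

```text
the job is handed in; nothing more can be done
None
```

The drawer clicked into its catch and stayed in, the collar is turned to its locked stop with the gate in front of the tab, and the job is handed in (no verdict was returned).

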